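# Hang the float pin jar on the flap-locked peg

## Task

Hang the steel float pin jar by its eye on the peg of the hanger: thread the eye over the peg's tip so that it lifts the hanging flap, and press it inward against the spring bumper until the flap has dropped shut behind it. Press gently, without ramming the bumper hard against its stop, then let go so that the jar hangs by itself, locked and at rest; leave the other things where they are.

Things in the scene. Friction and masses are not known exactly. Their poses are not given: they have to be found in the camera images.
- jar_grip (a point): Centre of the black grip tab atop the jar, 134 mm above its underside; tab 24 mm wide (x), 10 mm thick (y), 42 mm high. The jar: a plain upright steel can, 45 mm across, 63 mm high, about 0.25 kg, with a flat steel lug (36 mm wide, 6 mm thick) standing on its lid and carrying the tab. Axes: z up, x along the lug's width, y through the eye.
- jar_eye (a point): Centre of the eye, the round 22 mm hole through the 6 mm thick lug along the jar's y axis; 91 mm above the jar's underside, 43 mm below jar_grip, 28 mm above the lid. The jar is the same seen from either side.
- stand: Fixed foot (100 x 130 x 14 mm) and post (28 x 36 mm) of the hanger; origin under the foot's centre, z up. On the post an aluminium clamp block (34 x 62 x 26 mm, its top 12 mm above the peg's axis) carries one level, 10 mm thick steel peg that points along the stand's +y, with a flap hung near its tip and a spring bumper at its root.
- peg_nominal (a point): Nominal place (x 0, y +85, z 180 mm of the stand; axes as the stand's) of the flap's hinge on the peg's axis; the tip is 18 mm farther out (+y). The block is clamped by hand: peg, flap and bumper together really sit up to 12 mm either way along y, 4 mm in z, 2 mm in x from nominal. That is not measured: feel for it (or look).
- flap (a joint): Angle of the flap, a steel bar 6 x 5 mm, hinged in the peg and hanging 26 mm below its axis: 0 hanging down (shut), growing as the free end swings inward (to -y) and up, at most 1.15; it cannot swing outward. The eye's lower rim lifts it; it drops once the lug's outer face is 20 mm (eye resting on the peg) to 23 mm (eye 4 mm higher; higher still jams it) inward of the hinge.
- bumper_nominal (a point): Nominal centre of the bumper's face, 24 mm inward of peg_nominal and off by just as much. A 28 mm black disc round the peg: it meets the lug's inner face and yields 6.5 mm, at about 3 N at first, rising 1.6 N per mm to about 13 N; then the lug strikes the rigid 38 mm cup behind it. Push with 10 to 13 N; over 20 N between jar and hanger in any direction is damage.
- carb: Bystander: dull brass carburettor body, 66 x 50 x 76 mm high, origin under its centre.
- bowl: Bystander: blue glass sediment bowl, 60 mm across, 56 mm high, origin under its centre.
- clamp_tool: Bystander: tan plastic fuel line clamp tool lying flat, about 127 x 41 x 12 mm, origin at its underside.
- driver: Bystander: screwdriver lying on the bench, handle along its -x.
- grease_jar: Bystander: small grey jar with steel cap and no eye, 48 mm across, 55 mm high, origin under its centre.
Things that resemble listed ones, but are neither listed nor needed, are in the scene too. What is shaped like the stand but green or red is not meant. What is shaped like the part that bears jar_grip but turquoise is not meant.

How it is judged (in metres and radians):
On the way, in this order (a step that is already met when the one before it is completed fails the run):
1. the eye is on the peg and lifts the flap (value of joint flap above 0.4 rad and y of jar_eye in the frame of stand below 0.105 m and height (world z) of jar_eye between 0.16 and 0.195 m and x of jar_eye in the frame of stand between -0.012 and 0.012 m), for 0.05 s.
2. the flap has dropped shut behind the eye (value of joint flap below 0.12 rad and y of jar_eye in the frame of stand below 0.0755 m and height (world z) of jar_eye between 0.16 and 0.195 m and x of jar_eye in the frame of stand between -0.012 and 0.012 m), for 0.1 s.
At the end, for the whole second after the job is handed in: The jar hangs from the peg by its eye, inward of the flap, which hangs shut (within 0.15 rad): the eye's centre is 165 to 183 mm above the bench, within 12 mm of the stand's x = 0 and 40 to 92 mm along its +y; the jar is within 0.3 rad of upright, moves slower than 50 mm/s and is released (value of joint flap below 0.15 rad and y of jar_eye in the frame of stand between 0.04 and 0.092 m and height (world z) of jar_eye between 0.165 and 0.183 m and angle between jar_eye's own z axis and vertical below 0.3 rad and linear speed of jar below 0.05 m/s and contact force between jar and the fingers below 0.1 N and x of jar_eye in the frame of stand between -0.012 and 0.012 m); the robot touches nothing.
It fails at once if the jar is forced against the hanger with more than 20 N (contact force between jar and peg_unit above 20 N or contact force between jar and stand above 20 N).
It fails at once if a bystander is moved by more than 30 mm (distance of any of carb, bowl, clamp_tool, driver, grease_jar from where it was at the start of the episode above 0.03 m).
It also fails if it takes over 67 s, if anything falls off the work surface, if the arm or the gripper's body presses on something with over 40 N, if the wrist force passes 120 N, or if a joint passes its speed limit or range.

## Robot

A 6-joint arm with a two-finger parallel gripper is mounted at the origin on the work surface. World frame = base frame: x ahead of the robot, y to its left, z up, the work surface at z = 0. Lengths are in mm, angles in rad, forces in N, time in s.
With the tool pointing down it reaches from about 425 to 925 mm from the base axis. Payload 12.5 kg.
Tool frame: the origin (TCP) lies at the very end of the fingers, on their centre line; the grasp point (between the pads) lies 19 mm behind it; z points along the fingers, y is the line along which they close (so a half turn about z gives the same grasp; the last joint's range is limited). The gripper opens to 85 mm and grips with 20 to 120 N. Pads are 22 mm wide; open, the fingers measure 114 mm over their backs; the gripper's body (76 mm by 85 mm) begins 54 mm behind the grasp point. The pads swing forward as they close: fully open they stand 13 mm farther back than shut.
Start: joints at [-1.382, 0.491, 1.559, -0, 1.092, -0.106], TCP at [181.615, -598.047, 231.327] pointing down, gripper open.
Joint ranges: [-3.1, 3.1], [-0.84, 2.19], [0.05, 2.79], [-1.13, 4.28], [0.06, 2.93], [-2.69, 2.69]. Speed limits (rad/s): [2.22, 2.22, 2.79, 3.14, 3.14, 3.14].

## Interface

Orientations are given as a unit quaternion [x, y, z, w].
In Python, from cell import robot gives the robot as it stands.
- The arm moves only by the shell command python3 -m crank 'ROWS' [OPENING] [FORCE]. ROWS is JSON, a list of rows, each a list of 2 entries, a list of its own where there are three numbers: the shift along the world's x, y, z in m, then the turn about the world's z in rad. In form: [[[tx, ty, tz], turn], ...]. A call has exactly 10 rows; each row shifts and turns the commanded pose from where the row before left it; what a row does not reach is not made up. A row lasts 1/10 s, in which the tool goes at most 50 mm and 8.59 degrees, less where a joint would pass 70% of its speed; a pose out of reach is approached as far as the arm can. A call with a gripper value outside its range is refused whole. OPENING is the gripper's target within -1 to 1 (fully open at 1, half-way at 0, shut at -1), set as the call begins (- or left out, the last holds). The fingers move at their own pace and stop on an object; FORCE is the grip in N (left out, the last holds). Time passes only in rows, so rows that do not move let the fingers close, or fill a call up. It gives the time, the measured TCP pose, the force, the opening and the grip force at its end, in the units of the state.
- robot.get_state(): the state, without advancing time (a new reading comes with each control period).
- robot.get_image(name): name is "scene" or "top" or "wrist"; returns a dict with "frame" (400x640x3 uint8, red, green, blue), "mtx" (3x3 intrinsics, pixels), "origin" and "rotation" of the camera in the world; the wrist camera has in their place "T_tool_cam" (4x4, takes a point from camera to tool coordinates, whose origin is the TCP and whose axes are the flange's). Camera axes: x right, y up, looking along -z (the intrinsics and any distortion apply to the point x, -y, -z); pixel columns grow to the right and rows downward; lengths in mm; the calibration is good to about 2 mm. A picture is of the moment at which its call begins: read the wrist's pose just before it. There is no depth.
- robot.job_done(): hands the job in; it is judged then, once.
Trained networks look in the newest picture that a camera, given by its name, has taken for a name from the list of things; names that differ only in an ending like _2 or _b are one class to them, and where a whole thing is asked for, a point or a joint stands for the part that bears it (a point fixed in the world has none). Each returns a list of dicts, best first, with "p" (0 to 1); they miss things now and then, are a little off and sometimes report something else, mostly with a low value. They report only what shows in the picture. A call takes as long as a camera call. They do not tell look-alikes from the thing itself.
- robot.silhouettes(target, camera): "mask" (400x640 bool, what is visible of it) and "position" ([row, column] as shares, 0 to 1, of the picture: columns of its width, rows of its height, amid what is visible of it).
- robot.spot_point(target, camera): "position" ([row, column] as shares, 0 to 1, of the picture: columns of its width, rows of its height: a listed point, or the origin of a listed thing).
The state is a dict: "time_s": time; "q": joint angles; "joint_vel": joint speeds; "joint_efforts": joint torques, N m; "eef_pos": TCP position; "eef_rot": TCP orientation; "contact_force": force on the tool from outside, world axes, zero at the start; "ft_torque": the same for the moment, N m; "opening": finger opening in mm; "finger_force": force on a finger pad.
Only numpy, scipy, OpenCV 4.12 (cv2) and the standard library are available. Lean on these libraries where they do the work, as an engineer would, in place of code of your own. Each camera call takes 0.05 s, during which the arm holds its last target. There are 200 camera calls.

## Working session

There is one attempt and no reset: what is moved stays moved. The work goes in short steps, Python scripts to look and compute and a shell command to move; the robot and the scene stay as the last step left them, time stands still between calls to the robot, and variables do not carry over. Pictures are saved under pics/ and viewed, at most 13 in all, crops included, and the job is handed in when it is done.

```bash
mkdir -p pics; ls; cat > h.py <<'E'
import numpy as np, cv2
from cell import robot
from scipy.spatial.transform import Rotation as R
def cam(name):
    st=robot.get_state(); im=robot.get_image(name)
    K=np.array(im["mtx"])
    if name=="wrist":
        T=np.eye(4); T[:3,:3]=R.from_quat(st["eef_rot"]).as_matrix(); T[:3,3]=st["eef_pos"]
        T=T@np.array(im["T_tool_cam"]); o,r=T[:3,3],T[:3,:3]
    else: o,r=np.array(im["origin"]),np.array(im["rotation"])
    return im,K,o,r
def ray(K,r,u,v):
    d=np.linalg.inv(K)@[u,v,1]; return r@(d*[1,-1,-1])
def atz(K,o,r,u,v,z):
    d=ray(K,r,u,v); return o+d*(z-o[2])/d[2]
def proj(K,o,r,p):
    c=r.T@(np.array(p)-o); c=K@(c*[1,-1,-1]); return c[:2]/c[2]
def tri(*L):  # (o,d)
    A=0;b=0
    for o,d in L:
        d=d/np.linalg.norm(d);P=np.eye(3)-np.outer(d,d);A=A+P;b=b+P@o
    return np.linalg.solve(A,b)
def save(im,n): cv2.imwrite(n,cv2.cvtColor(im,cv2.COLOR_RGB2BGR))
E
python3 - <<'E'
from h import *
for n in["scene","top"]:
    im,K,o,r=cam(n); save(im["frame"],f"pics/{n}.png"); print(n,K.tolist(),o,[k for k in im])
    for t,z in[("jar_grip",134),("jar_eye",91),("stand",0),("peg_nominal",180),("carb",0),("bowl",0),("clamp_tool",0),("driver",0),("grease_jar",0)]:
        for d in robot.spot_point(t,n):
            v,u=d["position"];u*=640;v*=400
            print(t,round(d["p"],2),round(u),round(v),atz(K,o,r,u,v,z).round())
E
```

```text
pics
scene [[386.93413353230846, 0.0, 322.78475887721305], [0.0, 386.93413353230846, 203.1509410072669], [0.0, 0.0, 1.0]] [1013.04446771   69.72939985  829.69926665] ['frame', 'mtx', 'origin', 'rotation']Traceback (most recent call last):
  File "<stdin>", line 7, in <module>
  File "h.py", line 15, in atz
    d=ray(K,r,u,v); return o+d*(z-o[2])/d[2]
  File "h.py", line 13, in ray
    d=np.linalg.inv(K)@[u,v,1]; return r@(d*[1,-1,-1])
                                       ~^^~~~~~~~~~~~~
ValueError: matmul: Input operand 1 has a mismatch in its core dimension 0, with gufunc signature (n?,k),(k,m?)->(n?,m?) (size 3 is different from 4)
```

```bash
sed -i 's/np.array(im\["rotation"\])$/R.from_quat(im["rotation"]).as_matrix()/' h.py
python3 - <<'E'
from h import *
for n in["scene","top"]:
    im,K,o,r=cam(n); save(im["frame"],f"pics/{n}.png"); print(n,o,r.round(2).tolist())
    for t,z in[("jar_grip",134),("jar_eye",91),("stand",0),("peg_nominal",180),("carb",0),("bowl",0),("clamp_tool",0),("driver",0),("grease_jar",0)]:
        for d in robot.spot_point(t,n):
            v,u=d["position"];u*=640;v*=400
            print(t,round(d["p"],2),round(u),round(v),atz(K,o,r,u,v,z).round())
E
```

```text
scene [1013.04446771   69.72939985  829.69926665] [[-0.31, -0.78, 0.55], [0.95, -0.26, 0.17], [0.01, 0.58, 0.82]]
jar_grip 0.86 442 264 [610. 192. 134.]
jar_grip 0.53 267 159 [ 466. -245.  134.]
jar_grip 0.35 391 234 [575.  81. 134.]
jar_eye 0.61 465 248 [532. 242.  91.]
jar_eye 0.55 436 274 [613. 191.  91.]
stand 0.96 183 256 [ 708. -376.    0.]
stand 0.59 273 235 [ 585. -195.    0.]
carb 0.92 469 242 [452. 270.   0.]
bowl 0.65 394 237 [496.  91.   0.]
bowl 0.18 433 275 [569. 201.   0.]
clamp_tool 0.73 361 200 [412. -13.   0.]
driver 0.58 266 157 [ 354. -311.   -0.]
grease_jar 0.6 353 287 [655.  31.   0.]
top [ 462.45876979  -53.50143686 1202.07037807] [[-0.02, 1.0, -0.07], [-1.0, -0.01, 0.01], [0.01, 0.07, 1.0]]
jar_grip 0.87 187 194 [534. 246. 134.]
jar_grip 0.74 211 162 [610. 189. 134.]
jar_eye 0.66 216 166 [603. 186.  91.]
jar_eye 0.55 190 196 [532. 250.  91.]
jar_eye 0.38 367 170 [ 589. -183.   91.]
stand 0.77 447 210 [ 490. -400.    0.]
stand 0.63 367 174 [ 590. -192.    0.]
stand 0.61 434 125 [ 717. -375.    0.]
peg_nominal 0.86 342 177 [ 564. -115.  180.]
peg_nominal 0.74 284 151 [624.  15. 180.]
peg_nominal 0.73 430 213 [ 480. -310.  180.]
peg_nominal 0.71 421 122 [ 687. -297.  180.]
carb 0.97 193 229 [450. 267.   0.]
carb 0.21 215 163 [623. 209.   0.]
bowl 0.71 193 228 [453. 267.   0.]
bowl 0.58 260 212 [492.  90.   0.]
clamp_tool 0.78 296 244 [408.  -3.   0.]
driver 0.67 409 262 [ 355. -297.    0.]
grease_jar 0.57 285 152 [652.  25.   0.]
```

View pics/scene.png

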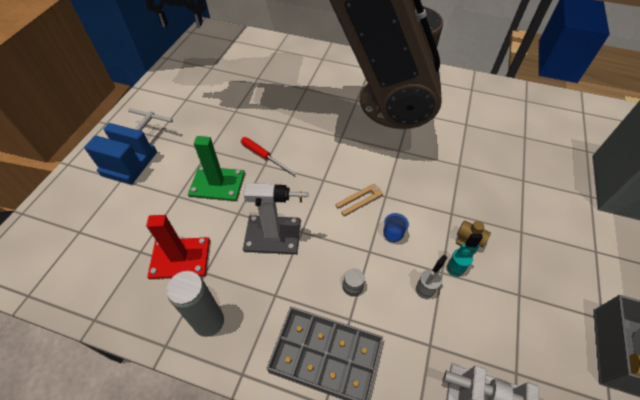

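View pics/top.png

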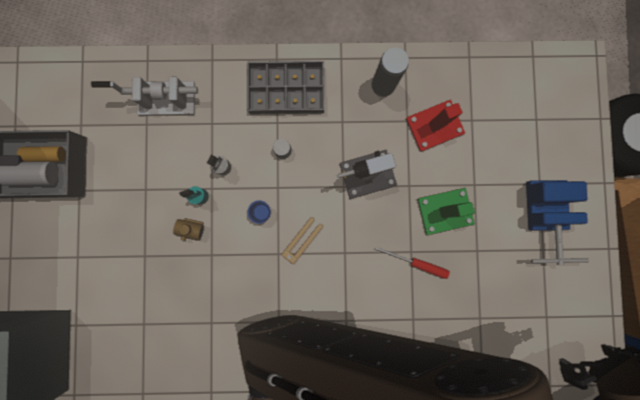

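Candidates: the steel jar with a black tab at scene (432,280)/top (219,165), and a turquoise twin at scene (460,260)/top (195,196), which I reject. For the stand, the grey one with block and peg at scene (272,235)/top (368,174); the green one (215,180) and red one (178,255) are rejected. I'll move toward the stand and look on the way.

```bash
python3 -m crank '[[[0.019,0.0225,0.018],0],[[0.019,0.0225,0.018],0],[[0.019,0.0225,0.018],0],[[0.019,0.0225,0.018],0],[[0.019,0.0225,0.018],0],[[0.019,0.0225,0.018],0],[[0.019,0.0225,0.018],0],[[0.019,0.0225,0.018],0],[[0.019,0.0225,0.018],0],[[0.019,0.0225,0.018],0]]' 1 30
python3 -m crank '[[[0.019,0.0225,0],0],[[0.019,0.0225,0],0],[[0.019,0.0225,0],0],[[0.019,0.0225,0],0],[[0.019,0.0225,0],0],[[0.019,0.0225,0],0],[[0.019,0.0225,0],0],[[0.019,0.0225,0],0],[[0.019,0.0225,0],0],[[0,0,0],0]]'
python3 - <<'E'
from h import *
im,K,o,r=cam("wrist"); save(im["frame"],"pics/w1.png"); print(o,r.round(2).tolist())
for t,z in[("stand",0),("peg_nominal",180),("bumper_nominal",180),("jar_eye",91)]:
    for d in robot.spot_point(t,"wrist"):
        v,u=d["position"];u*=640;v*=400
        print(t,round(d["p"],2),round(u),round(v),atz(K,o,r,u,v,z).round())
E
```

```text
time_s: 2.1
eef_pos: [372.2, -372.0, 412.2]
eef_rot: [0.989, 0.147, 0.0, 0.0]
contact_force: [-0.1, 0.0, 0.7]
opening: 85.5
finger_force: 0.0
time_s: 3.1
eef_pos: [544.1, -168.3, 411.0]
eef_rot: [0.989, 0.148, 0.0, -0.0]
contact_force: [0.6, 0.3, -0.6]
opening: 85.2
finger_force: 0.0
[ 621.33093592 -144.34577987  553.55686857] [[0.29, 0.91, 0.3], [-0.96, 0.28, 0.09], [-0.0, -0.32, 0.95]]
stand 0.78 422 213 [ 491. -397.    0.]
stand 0.77 340 133 [ 589. -193.    0.]
peg_nominal 0.95 455 90 [ 686. -292.  180.]
peg_nominal 0.91 403 250 [ 474. -312.  180.]
peg_nominal 0.61 181 141 [533.   8. 180.]
peg_nominal 0.33 226 196 [479. -60. 180.]
bumper_nominal 0.96 478 88 [ 696. -317.  180.]
bumper_nominal 0.69 296 142 [ 573. -129.  180.]
bumper_nominal 0.55 420 254 [ 476. -336.  180.]
bumper_nominal 0.49 86 41 [612. 127. 180.]
jar_eye 0.73 86 37 [616. 191.  91.]
jar_eye 0.55 45 82 [538. 245.  91.]
```

View pics/w1.png

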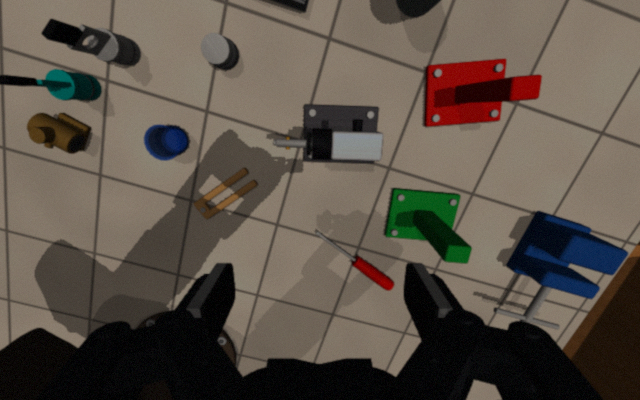

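The wrist view shows the grey stand with its foot at (305–380,105–160), the peg tip at (275,140), the bumper at (318,145) and the block ending at (381,147). The steel jar is at (100,45). I'll zoom in on the peg and on the jar.

```bash
python3 - <<'E'
import cv2,numpy as np
f=cv2.imread("pics/w1.png")
a=cv2.resize(f[95:170,265:395],None,fx=6,fy=6,interpolation=cv2.INTER_CUBIC)[:, :780]
cv2.imwrite("pics/c1.png",cv2.convertScaleAbs(a,alpha=1.5))
E
```

```text
(no output)
```

View pics/c1.png

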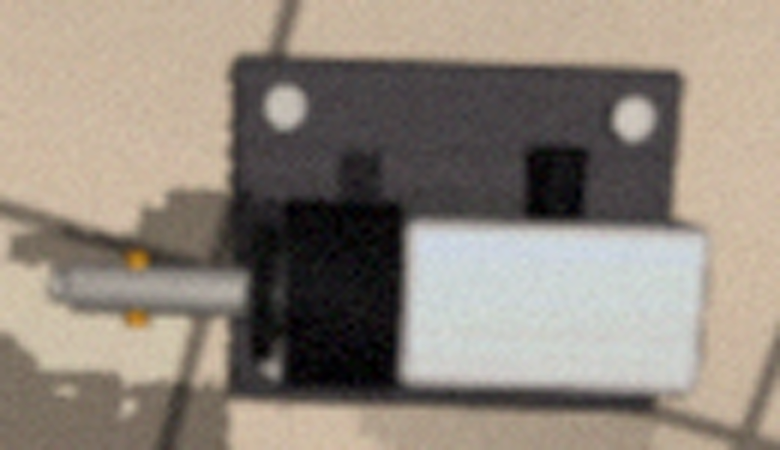

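```bash
python3 - <<'E'
from h import *
im,K,o,r=cam("wrist")
p=lambda x,y,z:atz(K,o,r,265+x/6-.4,95+y/6-.4,z)
TL,TR,BL=p(237,60,14),p(680,72,14),p(232,395,14)
print("foot",TL.round(1),TR.round(1),BL.round(1),np.linalg.norm(TR-TL),np.linalg.norm(BL-TL))
u=(TL-TR);print("yaw edge",np.degrees(np.arctan2(u[1],u[0])))
c=(TR+BL)/2;print("centre",c)
a,b=p(403,303,192),p(700,311,192);u=a-b;print("block",a,b,np.linalg.norm(u),np.degrees(np.arctan2(u[1],u[0])))
s1,s2=p(285,107,14),p(634,118,14);u=s1-s2;print("screws",np.degrees(np.arctan2(u[1],u[0])))
for n,x,y in[("tip",52,286),("hinge",137,290),("bump",250,291)]:
    q=p(x,y,180);print(n,q.round(1), "rad",np.hypot(*q[:2]))
print("sens dz4",p(137,290,184)-p(137,290,180))
# top view tri of grey stand hinge
print(robot.get_state()["eef_pos"])
E
```

```text
foot [ 616.  -121.6   14. ] [ 649.7 -244.7   14. ] [ 522.7 -146.6   14. ] 127.61000442034829 96.61933583081634
yaw edge 105.33294598268334
centre [ 586.20337903 -195.63144404   14.        ]
block [ 582.36388865 -174.69118278  192.        ] [ 598.12661781 -232.39071321  192.        ] 59.81387332633339 105.2796027191134
screws 105.07950090535172
tip [ 563.4 -105.   180. ] rad 573.137788062298
hinge [ 567.7 -122.   180. ] rad 580.7066920965661
bump [ 574.3 -144.5  180. ] rad 592.2092181192422
sens dz4 [ 0.55387368 -0.27116918  4.        ]
[ 542.15534868 -171.25426911  411.47623542]
```

The orange hinge pins show at crop (137,290), so the hinge is at about (567,−121) and stand yaw is about 15.2°. Next I go above the jar.

```bash
python3 -m crank '[[[0.004,0.036,-0.010],0],[[0.004,0.036,-0.010],0],[[0.004,0.036,-0.010],0],[[0.004,0.036,-0.010],0],[[0.004,0.036,-0.010],0],[[0.004,0.036,-0.010],0],[[0.004,0.036,-0.010],0],[[0.004,0.036,-0.010],0],[[0.004,0.036,-0.010],0],[[0.004,0.030,-0.010],0]]'
python3 - <<'E'
from h import *
im,K,o,r=cam("wrist"); f=im["frame"];save(f,"pics/w2.png"); print(o,robot.get_state()["eef_pos"])
for t,z in[("jar_grip",134),("jar_eye",91)]:
    for d in robot.spot_point(t,"wrist"):
        v,u=d["position"];u*=640;v*=400
        print(t,round(d["p"],2),round(u),round(v),atz(K,o,r,u,v,z).round())
E
```

```text
time_s: 4.4
eef_pos: [582.7, 184.5, 311.2]
eef_rot: [0.989, 0.147, 0.0, 0.0]
contact_force: [1.2, -0.3, 0.3]
opening: 85.6
finger_force: 0.0
[659.96076743 208.28903503 453.70067108] [582.44537103 187.62240849 309.1742227 ]
jar_grip 0.86 253 206 [536. 249. 134.]
jar_grip 0.69 324 162 [608. 187. 134.]
jar_eye 0.94 320 152 [611. 193.  91.]
jar_eye 0.93 262 196 [536. 247.  91.]
```

View pics/w2.png

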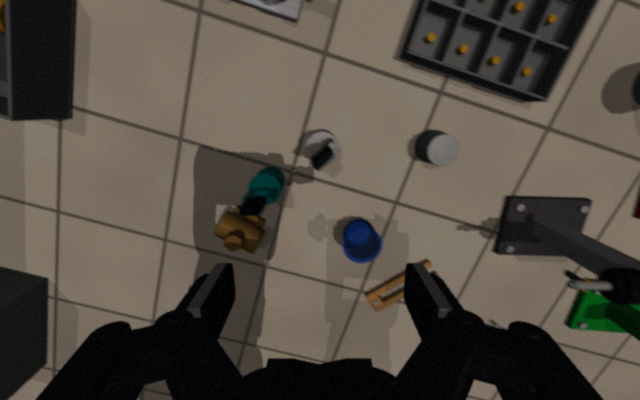

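The steel jar with its black tab is at (321,152); the turquoise one is at (262,185). Close crop of the chosen one:

```bash
python3 - <<'E'
import cv2
f=cv2.imread("pics/w2.png")
a=cv2.resize(f[120:185,285:360],None,fx=8,fy=8,interpolation=cv2.INTER_CUBIC)
cv2.imwrite("pics/c2.png",cv2.convertScaleAbs(a,alpha=1.7,beta=20))
E
```

```text
(no output)
```

View pics/c2.png

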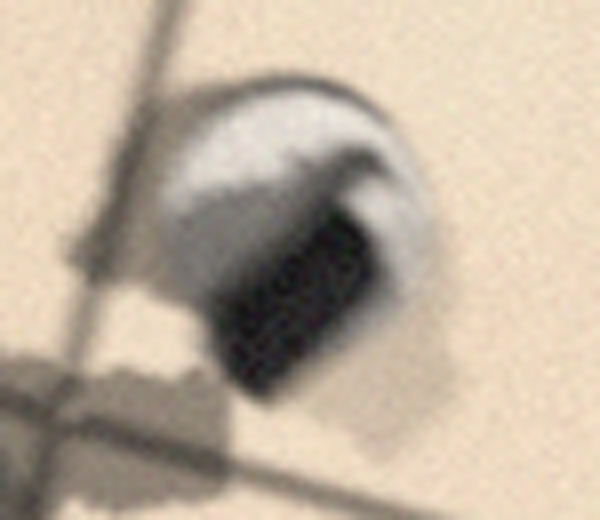

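```bash
python3 - <<'E'
from h import *
im,K,o,r=cam("wrist")
p=lambda x,y,z:atz(K,o,r,285+x/8-.4,120+y/8-.4,z)
a,b,c=p(262,400,155),p(388,285,155),p(215,345,155)
an=lambda u:np.degrees(np.arctan2(u[1],u[0]))
print(a,b,c,np.linalg.norm(a-b),an(b-a),np.linalg.norm(c-a),an(c-a))
print("top centre",(b+c)/2)
# black blob fit
# can outer arc lid centre approx z=63
print("lid", p(295,205,63))
im2,K,o,r=cam("top")
for m in robot.silhouettes("jar_grip","top"): print(m["p"],m["position"],m["mask"].sum())
g=cv2.imread("pics/w2.png",0)[120:185,285:360]; m=(g<45).astype(np.uint8)
print(cv2.minAreaRect(cv2.findNonZero(m)), m.sum())
E
```

```text
[601.24191129 191.98332171 155.        ] [619.83572108 181.09184147 155.        ] [606.25509609 199.71056625 155.        ] 21.548877101955327 -30.359997282785038 9.210989637411636 57.02580500629
top centre [613.04540859 190.40120386 155.        ]
lid [615.40090658 191.19096853  63.        ]
0.81 [0.4098, 0.3436] 321
0.43 [0.4938, 0.3248] 60
((23.48615837097168, 42.02595138549805), (34.882354736328125, 60.882354736328125), 28.07248878479004) 502
```

```bash
python3 - <<'E'
from h import *
L=[];Q=[]
for i in range(8):
    s=robot.get_state();L.append(s["eef_pos"]);Q.append(s["q"]); im=robot.get_image("wrist")
L=np.array(L);print(L.round(1).tolist(),L.mean(0));print(np.std(Q,0),s["q"])
rm=R.from_quat(s["eef_rot"]).as_matrix();T=np.eye(4);T[:3,:3]=rm;T[:3,3]=[582.6,183.5,311.3]
T=T@np.array(im["T_tool_cam"]);o,r=T[:3,3],T[:3,:3];K=np.array(im["mtx"])
p=lambda x,y,z:atz(K,o,r,285+x/8-.4,120+y/8-.4,z)
print((p(388,285,155)+p(215,345,155))/2,p(295,205,63))
T[:3,3]
T=np.eye(4);T[:3,:3]=rm;T[:3,3]=[542.6,-170.5,411.3];T=T@np.array(im["T_tool_cam"]);o,r=T[:3,3],T[:3,:3]
p=lambda x,y,z:atz(K,o,r,265+x/6-.4,95+y/6-.4,z)
print("hinge",p(137,290,180),"tip",p(52,286,180),"footc",(p(680,72,14)+p(232,395,14))/2, rm.round(3).tolist())
E
```

```text
[[582.8, 182.2, 311.9], [582.8, 182.2, 311.9], [582.8, 182.2, 311.9], [582.8, 182.3, 311.9], [582.7, 182.5, 311.8], [582.7, 182.7, 311.7], [582.7, 182.8, 311.6], [582.7, 183.0, 311.6]] [582.74663456 182.50136797 311.79224424]
[4.72834860e-04 2.33829970e-04 3.31114121e-05 7.18153527e-05
 5.97055539e-05 1.99088365e-04] [ 1.96281283e-01  4.03265835e-01  1.48613763e+00 -8.79954404e-05
  1.25184730e+00  1.47292043e+00]
[613.36374977 189.83718854 155.        ] [615.90267396 190.67343109  63.        ]
hinge [ 568.26748741 -121.29405373  180.        ] tip [ 563.96656665 -104.24609007  180.        ] footc [ 586.79933832 -194.82221215   14.        ] [[0.957, 0.29, 0.0], [0.29, -0.957, -0.0], [0.0, 0.0, -1.0]]
```

```bash
python3 -m crank '[[[0.0032,0.0007,-0.012],-0.085],[[0.0032,0.0007,-0.012],-0.085],[[0.0032,0.0007,-0.012],-0.085],[[0.0032,0.0006,-0.012],-0.085],[[0.0032,0.0007,-0.012],-0.085],[[0.0032,0.0006,-0.012],-0.085],[[0.0032,0.0007,-0.012],-0.085],[[0.0031,0.0006,-0.012],-0.085],[[0.0031,0.0006,-0.012],-0.085],[[0.0031,0.0006,-0.012],-0.081]]'
python3 -m crank '[[[0,0,-0.010],0],[[0,0,-0.010],0],[[0,0,-0.010],0],[[0,0,-0.010],0],[[0,0,-0.008],0],[[0,0,-0.005],0],[[0,0,0],0],[[0,0,0],0],[[0,0,0],0],[[0,0,0],0]]'
python3 - <<'E'
from h import *
im,K,o,r=cam("wrist"); f=im["frame"];save(f,"pics/w3.png"); s=robot.get_state();print(s["eef_pos"],s["eef_rot"])
E
```

```text
time_s: 6.1
eef_pos: [614.5, 189.9, 190.9]
eef_rot: [0.962, -0.274, 0.0, 0.0]
contact_force: [1.1, -0.1, 0.3]
opening: 85.2
finger_force: 0.0
time_s: 7.1
eef_pos: [614.5, 190.0, 138.7]
eef_rot: [0.962, -0.272, 0.0, -0.0]
contact_force: [0.5, 0.7, -0.4]
opening: 85.2
finger_force: 0.0
[614.42358672 189.98021442 138.69190339] [ 9.62262875e-01 -2.72121476e-01  2.32694275e-04 -8.67057124e-05]
```

View pics/w3.png

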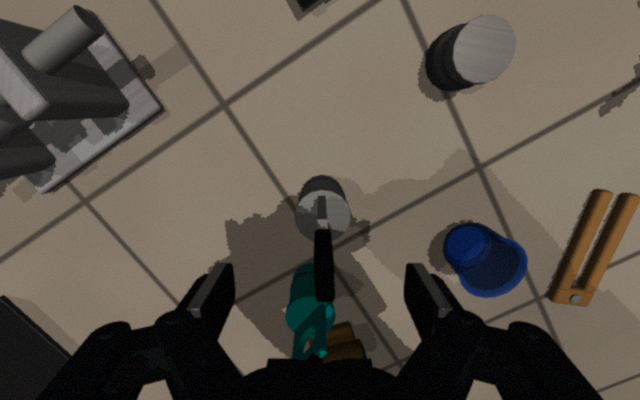

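The tab stands centred between the fingers at (323,265) and well aligned. Lower and grip.

```bash
python3 -m crank '[[[0,0,-0.006],0],[[0,0,-0.006],0],[[0,0,-0.004],0],[[0,0,0],0],[[0,0,0],0],[[0,0,0],0],[[0,0,0],0],[[0,0,0],0],[[0,0,0],0],[[0,0,0],0]]'
python3 -m crank '[[[0,0,0],0],[[0,0,0],0],[[0,0,0],0],[[0,0,0],0],[[0,0,0],0],[[0,0,0],0],[[0,0,0],0],[[0,0,0],0],[[0,0,0],0],[[0,0,0],0]]' -1 80
python3 -m crank '[[[0,0,0],0],[[0,0,0],0],[[0,0,0.005],0],[[0,0,0.010],0],[[0,0,0.020],0],[[0,0,0.030],0],[[0,0,0.030],0],[[0,0,0.030],0],[[0,0,0.025],0],[[0,0,0.01],0]]'
```

```text
time_s: 8.15
eef_pos: [614.3, 190.0, 122.4]
eef_rot: [0.962, -0.272, 0.0, 0.0]
contact_force: [-1.3, -0.4, 1.0]
opening: 85.4
finger_force: 0.0
time_s: 9.15
eef_pos: [614.2, 189.9, 122.3]
eef_rot: [0.962, -0.272, -0.0, 0.0]
contact_force: [-0.3, -1.6, 1.8]
opening: 8.9
finger_force: 77.9
time_s: 10.15
eef_pos: [614.8, 190.2, 285.6]
eef_rot: [0.962, -0.272, 0.002, -0.001]
contact_force: [-0.1, 0.4, -2.9]
opening: 8.8
finger_force: 78.1
```

```bash
python3 -m crank '[[[-0.0062,-0.0253,-0.003],0.0817],[[-0.0062,-0.0253,-0.003],0.0817],[[-0.0062,-0.0253,-0.003],0.0817],[[-0.0062,-0.0253,-0.003],0.0817],[[-0.0062,-0.0253,-0.003],0.0817],[[-0.0062,-0.0253,-0.003],0.0817],[[-0.0062,-0.0253,-0.003],0.0817],[[-0.0062,-0.0254,-0.003],0.0817],[[-0.0061,-0.0254,-0.003],0.0817],[[-0.0060,-0.0254,-0.003],0.0817]]'
python3 -m crank '[[[0,0,0],0],[[0,0,0],0],[[0,0,0],0],[[0,0,0],0],[[0,0,0],0],[[0,0,0],0],[[0,0,0],0],[[0,0,0],0],[[0,0,0],0],[[0,0,0],0]]'
python3 - <<'E'
from h import *
im,K,o,r=cam("wrist"); f=im["frame"]; s=robot.get_state();print(s["eef_pos"],R.from_quat(s["eef_rot"]).as_matrix().round(3).tolist())
hp=proj(K,o,r,[568.3,-121.3,180]);print("hinge proj",hp)
a=cv2.resize(f[100:290,280:480],None,fx=3,fy=3,interpolation=cv2.INTER_CUBIC)
im2,K2,o2,r2=cam("scene");print(proj(K2,o2,r2,[568.3,-121.3,180]))
b=cv2.resize(im2["frame"][150:260,240:345],None,fx=5,fy=5,interpolation=cv2.INTER_CUBIC)[:550,:525]
save(cv2.convertScaleAbs(a,alpha=1.6,beta=10),"pics/c4.png");save(cv2.convertScaleAbs(b,alpha=1.4),"pics/c5.png")
np.savez("p4.npz",K=K,o=o,r=r,K2=K2,o2=o2,r2=r2)
E
```

```text
time_s: 11.15
eef_pos: [552.1, -64.2, 251.8]
eef_rot: [0.991, 0.134, -0.0, -0.0]
contact_force: [-0.5, -0.3, -2.2]
opening: 8.9
finger_force: 78.4
time_s: 12.15
eef_pos: [552.6, -63.4, 252.3]
eef_rot: [0.991, 0.132, 0.0, 0.0]
contact_force: [0.0, -0.2, -2.8]
opening: 9.0
finger_force: 78.7
[552.6133023  -63.35933662 252.32132651] [[0.965, 0.263, 0.0], [0.263, -0.965, -0.0], [-0.0, 0.0, -1.0]]
hinge proj [397.01082853 217.32430762]
[299.86810992 193.75815203]
```

View pics/c4.png

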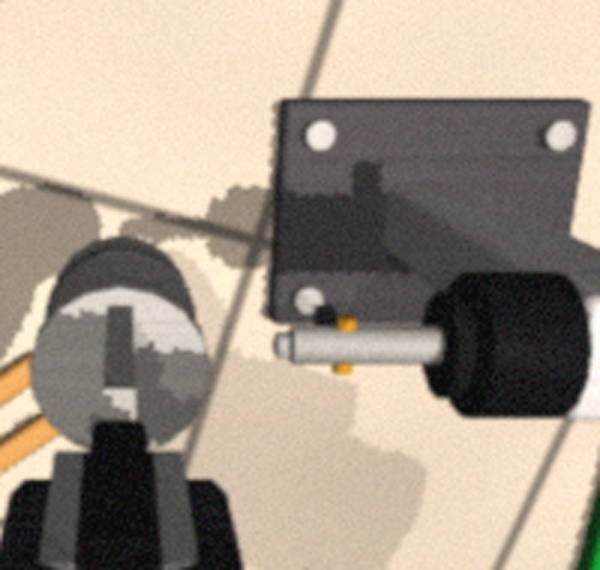

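View pics/c5.png

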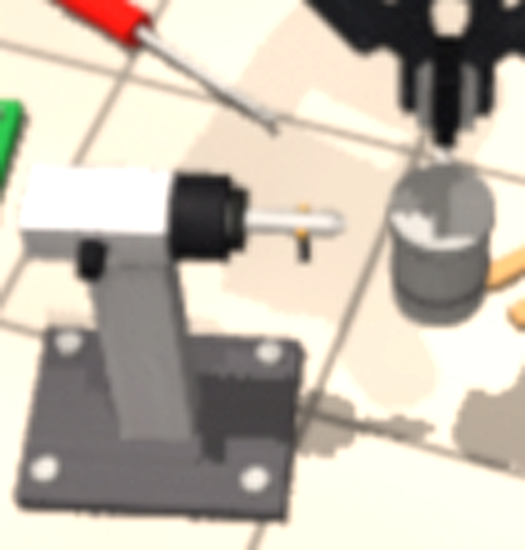

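The hinge pins show at crop4 (343,347), with the peg tip at (283,345) and its root at (440,345). In crop5 the hinge is at (303,220). The jar hangs upright with its lug perpendicular to the peg. Now I triangulate.

```bash
python3 - <<'E'
from h import *
d=np.load("p4.npz");K,o,r,K2,o2,r2=[d[k] for k in("K","o","r","K2","o2","r2")]
a=ray(K,r,280+343.5/3-.3,100+347/3-.3); b=ray(K2,r2,240+303/5-.4,150+220/5-.4)
h=tri((o,a),(o2,b));print("hinge",h,"res",proj(K,o,r,h),proj(K2,o2,r2,h))
for z in(176,180,184):print(z,atz(K,o,r,280+343.5/3-.3,100+347/3-.3,z))
z=h[2]
t,q=[atz(K,o,r,280+x/3-.3,100+y/3-.3,z) for x,y in((276,345),(440,345))]
u=t-q;print("tip",t,"bump",q,np.linalg.norm(t-h),np.linalg.norm(h-q),np.degrees(np.arctan2(u[1],u[0])))
s=robot.get_state();print(s["contact_force"],s["eef_pos"])
E
```

```text
hinge [ 569.58048431 -119.04249142  182.11089854] res [395.49203034 216.0635677 ] [300.6341685  193.89789469]
176 [ 568.11258718 -120.08026265  176.        ]
180 [ 569.25522748 -118.64920424  180.        ]
184 [ 570.39786778 -117.21814584  184.        ]
tip [ 565.86249855 -101.09960028  182.11089854] bump [ 576.81677033 -141.45484135  182.11089854] 18.324048693158954 23.551587309585532 105.18677130422887
[ 0.18502551  0.17547535 -2.91508324] [552.62223932 -63.36977463 252.32259324]
```

```bash
python3 -m crank '[[[0.0015,0.0004,-0.006],0],[[0,0,-0.006],0],[[0,0,-0.006],0],[[0,0,-0.006],0],[[0,0,-0.006],0],[[0,0,-0.006],0],[[0,0,-0.004],0],[[0,0,-0.003],0],[[0,0,0],0],[[0,0,0],0]]'
python3 -m crank '[[[0.0010,-0.0039,0],0],[[0.0011,-0.0039,0],0],[[0.0010,-0.0039,0],0],[[0.0011,-0.0039,0],0],[[0.0010,-0.0039,0],0],[[0.0011,-0.0039,0],0],[[0.0010,-0.0039,0],0],[[0.0010,-0.0032,0],0],[[0,0,0],0],[[0,0,0],0]]'
python3 - <<'E'
from h import *
im,K,o,r=cam("wrist"); f=im["frame"]; s=robot.get_state();print(s["eef_pos"],s["contact_force"])
a=cv2.resize(f[150:280,260:400],None,fx=4,fy=4,interpolation=cv2.INTER_CUBIC)
im2,K2,o2,r2=cam("scene")
b=cv2.resize(im2["frame"][160:230,270:340],None,fx=7,fy=7,interpolation=cv2.INTER_CUBIC)
c=np.zeros((520,800,3),np.uint8)
c[:520,:480]=a[:520,40:520]; c[:490,480:800]=b[:490,80:400]
save(cv2.convertScaleAbs(c,alpha=1.5,beta=10),"pics/c6.png")
E
```

```text
time_s: 13.25
eef_pos: [554.2, -63.0, 209.5]
eef_rot: [0.991, 0.132, 0.0, 0.0]
contact_force: [-0.4, -0.6, -3.6]
opening: 9.1
finger_force: 78.8
time_s: 14.25
eef_pos: [562.4, -93.5, 209.3]
eef_rot: [0.991, 0.132, -0.0, 0.0]
contact_force: [-0.6, -0.0, -2.8]
opening: 8.7
finger_force: 78.7
[562.38709008 -93.34723227 209.32528381] [ 1.35680531  0.03391218 -2.32948488]
```

View pics/c6.png

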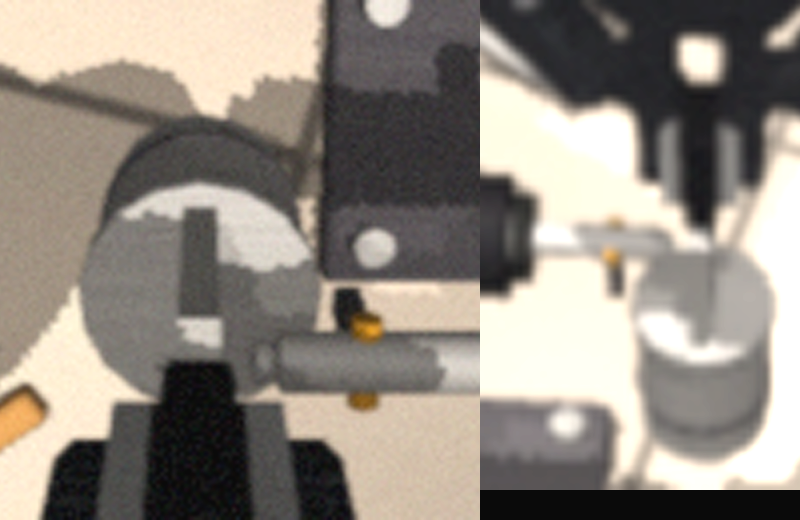

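```bash
python3 - <<'E'
from h import *
im,K,o,r=cam("wrist"); s=robot.get_state();p0=np.array(s["eef_pos"])
d=np.load("p4.npz");K2,o2,r2=[d[k] for k in("K2","o2","r2")]
w=lambda x,y:(260+(x+40)/4-.4,150+y/4-.4)
h=tri((o,ray(K,r,*w(365,361))),(o2,ray(K2,r2,300.2,194.0)))
print("hinge",h)
ex=np.array([.965,.262,0]);ey=np.array([-.262,.965,0])
for z in(179,181,183):
  for n,x in(("tip",262),("hinge",365),("root",470)):
    q=atz(K,o,r,*w(x,361),z)-p0;print(z,n,"lat",round(q@ex,1),"along",round(q@ey,1))
print("edge up/down", [ (atz(K,o,r,*w(300,y),181)-p0)@ex for y in(334,390)])
E
```

```text
hinge [ 571.98871387 -118.06330721  184.73425245]
179 tip lat 0.4 along -9.9
179 hinge lat 0.4 along -26.4
179 root lat 0.4 along -43.2
181 tip lat 1.3 along -9.8
181 hinge lat 1.3 along -26.1
181 root lat 1.3 along -42.7
183 tip lat 2.3 along -9.7
183 hinge lat 2.3 along -25.7
183 root lat 2.3 along -42.2
edge up/down [np.float64(5.969059802895632), np.float64(-3.7411255506731145)]
```

```bash
python3 -m crank '[[[0.0017,0.0005,0.0015],0],[[0,0,0],0],[[0.0005,-0.0017,0],0],[[0.0005,-0.0017,0],0],[[0.0005,-0.0017,0],0],[[0.0005,-0.0017,0],0],[[0,0,0],0],[[0,0,0],0],[[0,0,0],0],[[0,0,0],0]]'
python3 -m crank '[[[0.0005,-0.0017,0],0],[[0.0005,-0.0017,0],0],[[0.0005,-0.0017,0],0],[[0.0005,-0.0017,0],0],[[0.0005,-0.0017,0],0],[[0,0,0],0],[[0,0,0],0],[[0,0,0],0],[[0,0,0],0],[[0,0,0],0]]'
```

```text
time_s: 15.4
eef_pos: [566.1, -99.7, 210.8]
eef_rot: [0.991, 0.133, 0.0, 0.0]
contact_force: [-0.4, -0.5, -3.1]
opening: 9.0
finger_force: 78.6
time_s: 16.4
eef_pos: [568.6, -108.2, 210.8]
eef_rot: [0.991, 0.133, 0.0, 0.0]
contact_force: [-0.1, 1.0, -4.2]
opening: 9.2
finger_force: 78.6
```

```bash
python3 -m crank '[[[0,0,-0.0005],0],[[0,0,-0.0005],0],[[0,0,-0.0005],0],[[0,0,-0.0005],0],[[0,0,0],0],[[0,0,0],0],[[0,0,0],0],[[0,0,0],0],[[0,0,0],0],[[0,0,0],0]]'; for i in 1; do python3 -m crank '[[[0,0,-0.0005],0],[[0,0,-0.0005],0],[[0,0,0],0],[[0,0,0],0],[[0,0,0],0],[[0,0,0],0],[[0,0,0],0],[[0,0,0],0],[[0,0,0],0],[[0,0,0],0]]';done | grep -E "pos|contact"
```

```text
time_s: 17.4
eef_pos: [568.6, -108.3, 208.8]
eef_rot: [0.991, 0.132, 0.0, 0.0]
contact_force: [-0.8, 0.3, -1.4]
opening: 8.9
finger_force: 78.6
eef_pos: [568.6, -108.3, 207.8]
contact_force: [0.5, 0.5, -2.7]
```

```bash
python3 -m crank '[[[0,0,-0.0005],0],[[0,0,-0.0005],0],[[0,0,0],0],[[0,0,0],0],[[0,0,0],0],[[0,0,0],0],[[0,0,0],0],[[0,0,0],0],[[0,0,0],0],[[0,0,0],0]]'| grep -E "pos|contact"; python3 -m crank '[[[0,0,-0.0005],0],[[0,0,0],0],[[0,0,0],0],[[0,0,0],0],[[0,0,0],0]
,[[0,0,0],0],[[0,0,0],0],[[0,0,0],0],[[0,0,0],0],[[0,0,0],0]]' | grep -E "pos|contact"
```

```text
eef_pos: [568.6, -108.2, 206.8]
contact_force: [-0.2, 0.3, -2.4]
eef_pos: [568.6, -108.2, 206.3]
contact_force: [0.4, 0.4, -2.1]
```

```bash
python3 -m crank '[[[0,0,-0.0005],0],[[0,0,-0.0005],0],[[0,0,0],0],[[0,0,0],0],[[0,0,0],0],[[0,0,0],0],[[0,0,0],0],[[0,0,0],0],[[0,0,0],0],[[0,0,0],0]]'| grep -E "time|pos|contact"; python3 - <<'E'
from h import *
im,K,o,r=cam("wrist"); f=im["frame"]; s=robot.get_state();print(s["contact_force"])
a=cv2.resize(f[150:280,260:400],None,fx=4,fy=4,interpolation=cv2.INTER_CUBIC)
im2,K2,o2,r2=cam("scene")
b=cv2.resize(im2["frame"][160:230,270:340],None,fx=7,fy=7,interpolation=cv2.INTER_CUBIC)
c=np.zeros((520,800,3),np.uint8)
c[:520,:480]=a[:520,40:520]; c[:490,480:800]=b[:490,80:400]
save(cv2.convertScaleAbs(c,alpha=1.5,beta=10),"pics/c7.png")
E
```

```text
time_s: 21.4
eef_pos: [568.6, -108.2, 205.3]
contact_force: [-0.1, 0.3, -2.8]
[-0.17075248  0.69320305 -2.08125684]
```

View pics/c7.png

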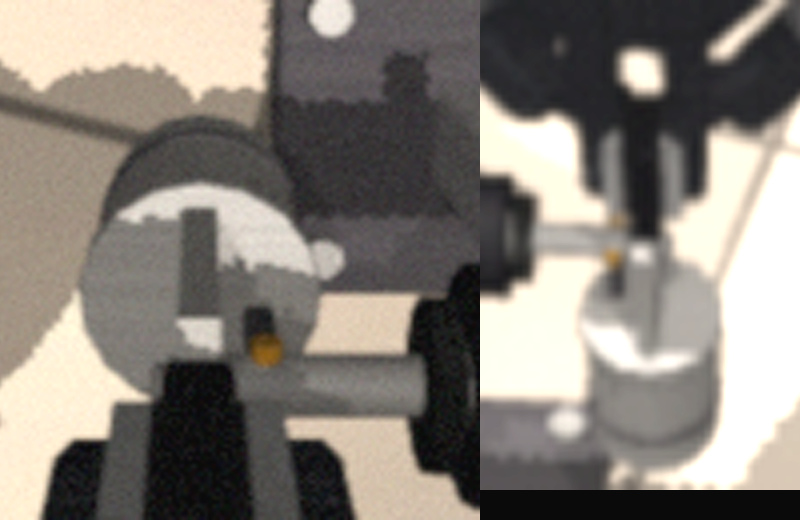

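The peg passes through the eye: its tip shows just right of the tab at (665,240) in the right half, and the flap is still hanging at (265,345). I'll keep lowering to feel the rest.

```bash
python3 -m crank '[[[0,0,-0.0005],0],[[0,0,-0.0005],0],[[0,0,0],0],[[0,0,0],0],[[0,0,0],0],[[0,0,0],0],[[0,0,0],0],[[0,0,0],0],[[0,0,0],0],[[0,0,0],0]]'| grep -E "time|pos|contact"; python3 -m crank '[[[0,0,-0.0005],0],[[0,0,0],0],[[0,0,0],0],[[0,0,0],0],[[0,0,0],0],[[0,0,0],0],[[0,0,0],0],[[0,0,0],0],[[0,0,0],0],[[0,0,0],0]]'| grep -E "time|pos|contact"
python3 - <<'E'
from h import *
im,K,o,r=cam("wrist"); p0=np.array(robot.get_state()["eef_pos"])
ex=np.array([.965,.262,0]);ey=np.array([-.262,.965,0])
w=lambda x,y:(260+(x+40)/4-.4,150+y/4-.4)
o=o+[0,0,1.5]; # picture was taken 1.5 mm higher
for z in(176,178,180,182): print(z,[round((atz(K,o,r,*w(340,y),z)-p0)@ex,1) for y in(356,416)],"bump",((atz(K,o,r,*w(425,385),z)-p0)@ey).round(1))
E
```

```text
time_s: 22.5
eef_pos: [568.7, -108.3, 204.9]
contact_force: [-1.3, 1.0, 5.9]
time_s: 23.5
eef_pos: [568.8, -108.3, 204.7]
contact_force: [-2.8, 1.2, 8.6]
176 [np.float64(1.3), np.float64(-9.4)] bump -36.2
178 [np.float64(2.2), np.float64(-8.3)] bump -35.8
180 [np.float64(3.1), np.float64(-7.3)] bump -35.4
182 [np.float64(4.1), np.float64(-6.2)] bump -34.9
```

Rest felt at TCP z of about 205.2, so the axis is at about 180 mm, with the peg about 1.5 mm to −x of the eye. I'll correct that, raise 2 mm over rest, and push in.

```bash
python3 -m crank '[[[0,0,0.0032],0],[[-0.0015,-0.0004,0],0],[[0,0,0],0],[[0.0006,-0.0024,0],0],[[0.0007,-0.0024,0],0],[[0.0006,-0.0024,0],0],[[0.0007,-0.0024,0],0],[[0.0006,-0.0024,0],0],[[0.0007,-0.0024,0],0],[[0,0,0],0]]'| grep -E "time|pos|contact"; python3 -m crank '[[[0.0004,-0.0014,0],0],[[0.0004,-0.0015,0],0],[[0.0004,-0.0014,0],0],[[0.0004,-0.0015,0],0],[[0.0004,-0.0014,0],0],[[0.0004,-0.0015,0],0],[[0.0004,-0.0014,0],0],[[0.0004,-0.0015,0],0],[[0,0,0],0],[[0,0,0],0]]'| grep -E "time|pos|contact"
```

```text
time_s: 24.55
eef_pos: [571.1, -123.4, 207.0]
contact_force: [-0.6, 0.0, -3.0]
time_s: 25.55
eef_pos: [574.2, -134.7, 207.0]
contact_force: [-0.4, 0.5, -2.9]
```

```bash
python3 -m crank '[[[0.00026,-0.00097,0],0],[[0.00026,-0.00097,0],0],[[0.00026,-0.00097,0],0],[[0.00026,-0.00097,0],0],[[0.00026,-0.00097,0],0],[[0,0,0],0],[[0,0,0],0],[[0,0,0],0],[[0,0,0],0],[[0,0,0],0]]'| grep -E "time|pos|contact"
python3 -m crank '[[[0.00026,-0.00097,0],0],[[0.00026,-0.00097,0],0],[[0,0,0],0],[[0,0,0],0],[[0,0,0],0],[[0,0,0],0],[[0,0,0],0],[[0,0,0],0],[[0,0,0],0],[[0,0,0],0]]'| grep -E "time|pos|contact"
```

```text
time_s: 26.55
eef_pos: [575.5, -139.4, 207.0]
contact_force: [-0.8, 3.1, -1.7]
time_s: 27.55
eef_pos: [575.9, -141.1, 207.0]
contact_force: [-0.8, 6.2, -0.6]
```

```bash
python3 -m crank '[[[0.00026,-0.00097,0],0],[[0.00026,-0.00097,0],0],[[0,0,0],0],[[0,0,0],0],[[0,0,0],0],[[0,0,0],0],[[0,0,0],0],[[0,0,0],0],[[0,0,0],0],[[0,0,0],0]]'| grep -E "time|pos|contact"
python3 -m crank '[[[0.00026,-0.00097,0],0],[[0,0,0],0],[[0,0,0],0],[[0,0,0],0],[[0,0,0],0],[[0,0,0],0],[[0,0,0],0],[[0,0,0],0],[[0,0,0],0],[[0,0,0],0]]'| grep -E "time|pos|contact"
```

```text
time_s: 28.55
eef_pos: [576.4, -142.6, 207.0]
contact_force: [-1.1, 8.6, -0.4]
time_s: 29.55
eef_pos: [576.6, -143.4, 207.0]
contact_force: [-1.7, 10.0, -0.2]
```

```bash
python3 -m crank '[[[0.00026,-0.00097,0],0],[[0,0,0],0],[[0,0,0],0],[[0,0,0],0],[[0,0,0],0],[[0,0,0],0],[[0,0,0],0],[[0,0,0],0],[[0,0,0],0],[[0,0,0],0]]'| grep -E "time|pos|contact"; python3 - <<'E'
from h import *
im,K,o,r=cam("wrist"); f=im["frame"]
a=cv2.resize(f[150:280,240:380],None,fx=4,fy=4,interpolation=cv2.INTER_CUBIC)
im2,K2,o2,r2=cam("scene")
b=cv2.resize(im2["frame"][160:230,265:335],None,fx=7,fy=7,interpolation=cv2.INTER_CUBIC)
c=np.zeros((520,800,3),np.uint8)
c[:520,:400]=a[:520,80:480]; c[:490,400:800]=b[:490,40:440]
save(cv2.convertScaleAbs(c,alpha=1.5,beta=10),"pics/c8.png")
E
```

```text
time_s: 30.55
eef_pos: [576.7, -143.8, 207.0]
contact_force: [-1.9, 13.2, 1.4]
```

View pics/c8.png

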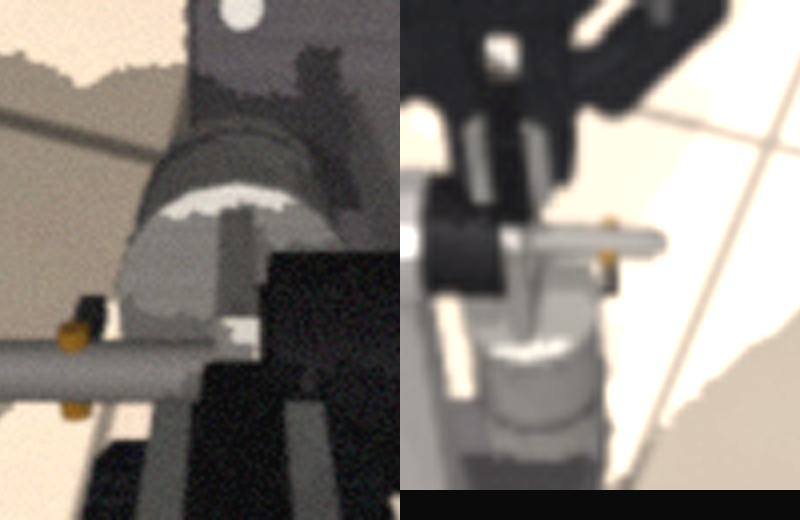

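The flap hangs straight down again outside the lug: (610,275) in the right half, (90,310) in the left. The bumper is pressed at about 13 N. Back off, lower to rest, release.

```bash
python3 -m crank '[[[-0.00026,0.00097,0],0],[[-0.00026,0.00097,0],0],[[-0.00026,0.00097,0],0],[[-0.00026,0.00097,0],0],[[-0.00026,0.00097,0],0],[[-0.00026,0.00097,0],0],[[0,0,0],0],[[0,0,0],0],[[0,0,0],0],[[0,0,0],0]]'| grep -E "time|pos|contact"; python3 -m crank '[[[0,0,-0.0005],0],[[0,0,-0.0005],0],[[0,0,-0.0005],0],[[0,0,-0.0003],0],[[0,0,0],0],[[0,0,0],0],[[0,0,0],0],[[0,0,0],0],[[0,0,0],0],[[0,0,0],0]]'| grep -E "time|pos|contact"
```

```text
time_s: 31.65
eef_pos: [575.5, -139.6, 207.0]
contact_force: [-0.3, 4.3, -3.0]
time_s: 32.65
eef_pos: [575.5, -139.5, 205.2]
contact_force: [-0.3, 3.7, -2.3]
```

```bash
python3 -m crank '[[[-0.00026,0.00097,0],0],[[-0.00026,0.00097,0],0],[[0,0,0],0],[[0,0,-0.0004],0],[[0,0,0],0],[[0,0,0],0],[[0,0,0],0],[[0,0,0],0],[[0,0,0],0],[[0,0,0],0]]'| grep -E "time|pos|contact"; python3 -m crank '[[[0,0,0],0],[[0,0,0],0],[[0,0,0],0],[[0,0,0],0],[[0,0,0],0],[[0,0,0],0],[[0,0,0],0],[[0,0,0],0],[[0,0,0],0],[[0,0,0],0]]' -0.5 20
```

```text
time_s: 33.65
eef_pos: [575.1, -137.7, 205.0]
contact_force: [-0.4, -0.7, 2.0]
time_s: 34.65
eef_pos: [575.0, -137.6, 204.8]
eef_rot: [0.991, 0.133, 0.0, 0.0]
contact_force: [-0.2, 0.5, -0.2]
opening: 21.4
finger_force: 0.0
```

Released, with no load left. I'll lift clear slowly, then look.

```bash
python3 -m crank '[[[0,0,0.002],0],[[0,0,0.004],0],[[0,0,0.006],0],[[0,0,0.008],0],[[0,0,0.010],0],[[0,0,0.015],0],[[0,0,0.02],0],[[0,0,0.03],0],[[0,0,0.03],0],[[0,0,0.02],0]]' -0.2; python3 -m crank '[[[0,0,0],0],[[0,0,0],0],[[0,0,0],0],[[0,0,0],0],[[0,0,0],0],[[0,0,0],0],[[0,0,0],0],[[0,0,0],0],[[0,0,0],0],[[0,0,0],0]]'|grep time
python3 - <<'E'
from h import *
im2,K2,o2,r2=cam("scene")
b=im2["frame"][150:250,240:350]; np.save("s1.npy",b)
import time
for i in range(6): im2,*_=cam("scene")
b2=im2["frame"][150:250,240:350]
print("diff",np.abs(b.astype(int)-b2).mean(),np.abs(cv2.blur(b,(3,3)).astype(int)-cv2.blur(b2,(3,3))).max())
save(cv2.convertScaleAbs(cv2.resize(b2,None,fx=6,fy=6,interpolation=cv2.INTER_CUBIC)[:600],alpha=1.4),"pics/c9.png")
E
```

```text
time_s: 35.65
eef_pos: [575.1, -137.6, 353.0]
eef_rot: [0.991, 0.133, 0.001, 0.001]
contact_force: [1.5, 1.1, -0.1]
opening: 34.4
finger_force: 0.0
time_s: 36.65
diff 0.3745151515151515 2
```

View pics/c9.png

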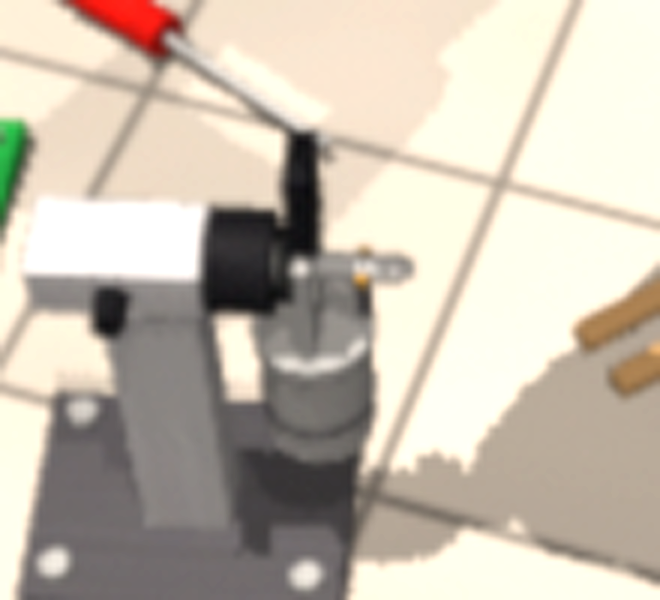

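The jar hangs upright and still from the peg, with the tab at (303,190) and the can at (318,370). The flap at (362,290) is shut outside it. I'll hand it in.

```bash
python3 -c "
from cell import robot
print(robot.job_done())"
```

```text
the job is handed in; nothing more can be done
None
```

The steel jar hangs by its eye on the peg, at rest and released, with the flap shut behind it in the last picture; the job is handed in at about 37 s, with a peak press of about 13 N read at the wrist and no verdict returned.

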